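# Hold back the printer's tension arm for a roll change

### The job

The results printer is out of paper: pull its paper tray out by the handle to its stop, then press the green paddle of the sprung tension arm towards the tray's front panel, past both clicks of its ratchet and right back to its end stop. Finish while still holding it pressed back there with the fingers, so that I can change the roll: the pawl alone must not carry it. Leave the loose things on the table where they are.

Things in the scene. Friction and masses are not known exactly. Their poses are not given: they have to be found in the camera images.
- printer: desktop results printer, fixed, ivory case 250 deep (x) x 200 wide (y) x 158 mm high. Origin: on the table under the middle of its front face. Its own +x points from the front into the case (away from the robot at yaw 0), y across, z up. The tray slides out along the printer's -x; its yaw is the yaw of all its parts.
- paper_tray (a joint): travel of the paper tray in m: 0 closed, 0.185 out at its stop; starts between 0 and 0.03. Slides with about 1.5 N of friction, stays where left, no latch. Its front panel is 14 mm thick, 196 mm wide, from 16 to 140 mm above the table; closed, the panel's back lies in the plane of the case's front.
- tray_handle (a point): middle of the tray's aluminium bar handle, which moves with the tray: round bar 11 mm thick, 110 mm long along the printer's y, 122 mm above the table, 35 mm in front of the panel's outer face (29 mm of gap behind it), on two posts 94 mm apart. The case's top is 36 mm higher.
- tension_arm (a joint): angle of the tension arm in rad: 0 sprung, leaning 0.65 rad from upright to the printer's +x; grows as its top is pressed to -x (to the front panel), upright at 0.65, end stop at 0.80. Clicks over one tooth at about 0.45, the second at about 0.62; let go then, it springs back onto the pawl at about 0.6. Needs 4 to 8 N at the paddle.
- pivot_out (a point): where the tension arm's pivot lies once the tray is at its stop (a point fixed to the case): its axis runs along the printer's y, 42 mm above the table, 130 mm in front of the case's front, 55 mm behind the back of the tray's front panel and 104 mm behind the handle bar.
- paddle_out (a point): where the centre of the green thumb paddle stands once the tray is at its stop and the arm still sprung (fixed to the case). It is 88 mm from the pivot: a plate 44 mm wide (printer's y), 8 mm thick, with a bead 10 mm across along its top edge, 101 mm from the pivot (122 mm above the table sprung, 142 mm upright). Push it on its +x side, or pinch it.
- core_out (a point): where the middle of the empty cardboard core lies once the tray is at its stop (fixed to the case): 26 mm thick, 80 mm wide (printer's y), 68 mm above the table, top at 81 mm, free to spin; fingers may come down over it to 90 mm. The arm's black idler roller, 14 mm thick, 90 mm wide, sits 65 mm from the pivot, below the paddle.
- pawl (a joint): lift of the brass ratchet pawl in rad: 0 when it has dropped to the root of the teeth, about 0.11 on top of a tooth. It works by itself: need not be touched. It sits with the teeth at the printer's -y end of the arm, 62 mm from the middle.
- paper_roll: bystander: fresh white paper roll standing on end, 80 mm across, 80 mm high; origin under its centre
- sanitiser: bystander: pink pump bottle, 70 mm across, 207 mm high, nozzle to its -x; origin under its centre
- trial_frame: bystander: trial spectacle frame of black rims and steel, 120 x 125 x 52 mm, side arms to its +x; origin on the table under the bridge
- trial_lens: bystander: red-rimmed trial lens lying flat, 38 mm across, 4 mm thick, small tab to its -x; origin under the lens
- occluder: bystander: black hand occluder lying flat, 185 mm long, 60 mm disc at its +x end, 5 mm thick; origin 75 mm from the disc's centre, on the table
- pen_torch: bystander: metal pen torch lying along its x, 125 mm long, 14 mm thick; origin under its middle

How it is judged:
On the way, in this order (a step that is already met when the one before it is completed fails the run):
1. the paper tray is pulled out to its stop (value of joint paper_tray above 0.178 m), for 0.2 s.
2. the tension arm is past the second click and the pawl has dropped in (value of joint tension_arm above 0.66 rad and value of joint pawl below 0.05 rad), for 0.2 s.
At the end, for the whole second after the job is handed in: The tray is within 10 mm of its out stop; the fingers hold the tension arm (at least 2 N of contact) at more than 0.70 rad of its 0.80 rad, beyond where the dropped pawl would catch it (about 0.6), through the last second; none of the six loose things has moved by 20 mm (value of joint paper_tray above 0.175 m and value of joint tension_arm above 0.7 rad and value of joint pawl below 0.05 rad and contact force between the fingers and tension_arm above 2 N and distance of each of paper_roll, sanitiser, trial_frame, trial_lens, occluder, pen_torch from where it was at the start of the episode below 0.02 m); the arm keeps its last pose, push and grip.
It fails at once if one of the loose things on the table is moved from its place (distance of any of paper_roll, sanitiser, trial_frame, trial_lens, occluder, pen_torch from where it was at the start of the episode above 0.03 m).
It also fails if it takes over 48 s, if anything falls off the work surface, if the arm or the gripper's body presses on something with over 40 N, if the wrist force passes 120 N, or if a joint passes its speed limit or range.

### The arm

A 6-joint arm with a two-finger parallel gripper is mounted at the origin on the work surface. World frame = base frame: x ahead of the robot, y to its left, z up, the work surface at z = 0. Lengths are in m, angles in rad, forces in N, time in s.
With the tool pointing down it reaches from about 0.35 to 0.775 m from the base axis. Payload 7.3 kg.
Tool frame: the origin (TCP) lies at the centre of the arm's flange, where the gripper is bolted on; the fingertips stand 178 mm ahead of it and the grasp point (between the pads) lies 159 mm ahead of it (tip_extent is the distance from the TCP to the fingertips, in m); z points along the fingers, y is the line along which they close (so a half turn about z gives the same grasp; the last joint's range is limited). The gripper opens to 92 mm and grips with 3 to 60 N. Pads are 19 mm wide; open, the fingers measure 130 mm over their backs; the gripper's body (75 mm by 190 mm) begins 47 mm behind the grasp point.
Start: joints at [-1.304, 0.342, 1.524, -0, 1.275, -0.146], TCP at [0.211, -0.481, 0.405] pointing down, gripper open.
Joint ranges: [-2.53, 2.53], [-0.77, 2.02], [0.04, 2.7], [-1, 4.14], [0.28, 2.66], [-3.11, 3.11]. Speed limits (rad/s): [2.57, 2.57, 3.14, 3.14, 3.14, 3.14].

### API

Orientations are given as [roll, pitch, yaw] about the fixed x, y, z axes, in that order (R = Rz(yaw) Ry(pitch) Rx(roll)).
In Python, from cell import * gives the robot as it stands.
- The arm moves only by the tool arm_command, never from a script. Its arguments are lists of equal length, an entry for each row: "xyz": the shift along the world's x, y, z in mm, a list of three; "spin": the turn about the world's z in degrees. In form: {"xyz": [[tx, ty, tz], ...], "spin": [spin, ...]}. A call has 1 to 20 rows; each row shifts and turns the commanded pose from where the row before left it; what a row does not reach is not made up. A row lasts 1/10 s, in which the tool goes at most 50 mm and 8.59 degrees, less where a joint would pass 70% of its speed; a pose out of reach is approached as far as the arm can. A call with a gripper value outside its range is refused whole. "jaw" is the opening, from -1 (shut) to 1 (fully open), set as the call begins (left out, the last holds). The fingers move at their own pace and stop on an object; "squeeze" is the grip in N (left out, the last holds). Time passes only in rows, so rows that do not move let the fingers close. It gives the time, the measured TCP pose, the force, the opening and the grip force at its end, in the units of the state.
- observe(): the state, without advancing time (a new reading comes with each control period).
- read_camera(name): name is "scene" or "side" or "wrist"; returns a dict with "img" (420x560x3 uint8, red, green, blue), "depth" (420x560 float32, m along the optical axis (not along the pixel's ray), 0 where there is no reading), "fx", "fy", "cx", "cy" (pixels), "world_from_camera" (4x4, takes a point from camera to world coordinates). Camera axes: x right, y up, looking along -z (the intrinsics and any distortion apply to the point x, -y, -z); pixel columns grow to the right and rows downward; lengths in m; the calibration is good to about 2 mm. A picture is of the moment at which its call begins.
- hand_in(): hands the job in; it is judged then, once.
The state is a dict: "time": time; "qpos": joint angles; "qvel": joint speeds; "joint_efforts": joint torques, N m; "tool_pos": TCP position; "tool_rot": TCP orientation; "contact_force": force on the tool from outside, world axes, zero at the start; "torque": the same for the moment, N m; "opening": finger opening in m; "grip_force": force on a finger pad.
Only numpy, scipy, OpenCV 4.12 (cv2) and the standard library are available. Lean on these libraries where they do the work, as an engineer would, in place of code of your own. Each camera call takes 0.05 s, during which the arm holds its last target. There are 200 camera calls.

## Working session

There is one attempt and no reset: what is moved stays moved. The work goes in short steps, Python scripts to look and compute and a tool call to move; the robot and the scene stay as the last step left them, time stands still between calls to the robot, and variables do not carry over. Pictures are saved under pics/ and viewed, at most 10 in all, crops included, and the job is handed in when it is done.

Besides the shell and the picture viewer there is one more tool, called after "Emit:" by a JSON object that holds its "fn" and its "kwargs". arm_command: Moves the arm, as the interface text tells. Its arguments: {"type":"object","properties":{"xyz":{"type":"array","items":{"type":"array","items":{"type":"number"}}},"spin":{"type":"array","items":{"type":"number"}},"jaw":{"type":"number"},"squeeze":{"type":"number"}},"required":["xyz","spin"]}

```bash
mkdir -p pics; ls
cat > h.py <<'E'
from cell import *
import numpy as np, cv2
def snap(n,f):
    c=read_camera(n); cv2.imwrite(f'pics/{f}.png',c['img'][:,:,::-1]); np.savez(f'pics/{f}.npz',**c); return c
def world(c,u,v,d=None):
    if d is None: d=float(c['depth'][int(v),int(u)])
    p=np.array([(u-c['cx'])/c['fx']*d,-(v-c['cy'])/c['fy']*d,-d,1]); return (c['world_from_camera']@p)[:3]
E
python3 - <<'E'
from h import *
a=snap('scene','s0');b=snap('side','d0')
print(a['world_from_camera'].round(3),b['world_from_camera'].round(3),a['fx'],a['cx'],a.keys())
o=observe();print(o['time'],o['tool_pos'],o['tool_rot'],o['contact_force'],o['opening'])
E
```

```text
pics
[[ 0.236 -0.609  0.757  1.694]
 [ 0.972  0.137 -0.193 -0.288]
 [ 0.014  0.781  0.624  0.986]
 [ 0.     0.     0.     1.   ]] [[-0.797  0.416 -0.438 -0.105]
 [-0.604 -0.551  0.576  0.874]
 [-0.002  0.724  0.69   1.192]
 [ 0.     0.     0.     1.   ]] 447.11878469416587 281.10918439357226 dict_keys(['img', 'depth', 'fx', 'fy', 'cx', 'cy', 'world_from_camera'])
0.1 [ 0.21060505 -0.480772    0.40412032] [-3.14023514e+00 -1.79752758e-04  4.12832923e-01] [ 0.17665215 -0.0613113  -0.23682844] 0.09196909499363408
```

View pics/s0.png

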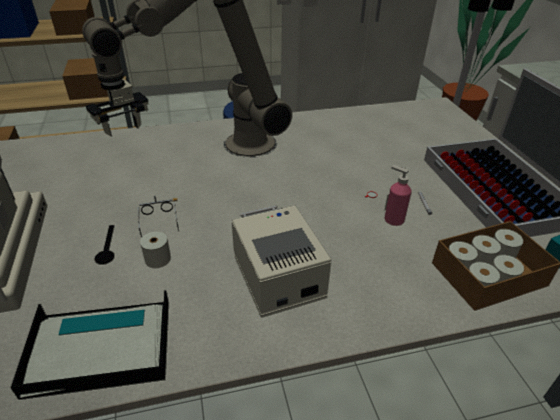

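View pics/d0.png

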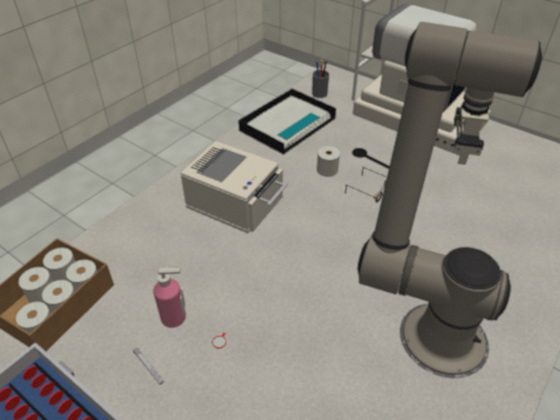

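The scene view shows the printer's top at about (280,240) with its front facing the robot. In the side view the handle is at about (273,190). The trial frame, paper roll and occluder lie to the printer's -y side. I'll measure with depth next.

Run:
```python
import numpy as np, cv2
def cloud(f):
    c=dict(np.load(f'pics/{f}.npz')); d=c['depth']; v,u=np.mgrid[:420,:560]
    P=np.stack([(u-c['cx'])/c['fx']*d,-(v-c['cy'])/c['fy']*d,-d,np.ones_like(d)],-1)@c['world_from_camera'].T
    return c,P[...,:3]
R=[]
for f,(u0,u1,v0,v1) in dict(s0=(225,335,195,315),d0=(175,295,135,235)).items():
    c,P=cloud(f); Q=P[v0:v1,u0:u1].reshape(-1,3)
    T=Q[(Q[:,2]>.150)&(Q[:,2]<.170)]
    r=cv2.minAreaRect(T[:,:2].astype(np.float32)*1000); print(f,len(T),np.median(T[:,2]),r,cv2.boxPoints(r).round(0).tolist())
    H=Q[(Q[:,2]>.1)&(Q[:,2]<.148)]; 
    np.save(f'pics/{f}_h.npy',H)
    # loose things
    c0=c
for f,n,u,v in [('s0','roll',153,242),('s0','frame',157,210),('s0','occl',106,250),('s0','bottle',400,185),('d0','bottle',168,285),('d0','roll',329,155),('d0','frameL',366,172),('d0','frameR',348,190),('d0','frame',378,196),('d0','lens',220,341),('d0','handle',272,191),('d0','hndl end',285,184),('d0','hndl end2',264,202)]:
    c,P=cloud(f); print(f,n,P[v,u].round(3))
c=cv2.imread('pics/d0.png')[130:240,170:300]
e=cv2.imread('pics/s0.png')[190:300,215:345]
cv2.imwrite('pics/z0.png',np.hstack([cv2.resize(x,None,fx=3,fy=3,interpolation=2) for x in(c,e)]))
```

```text
s0 4515 0.15859801722068279 ((802.0838012695312, -64.28846740722656), (253.10910034179688, 202.08438110351562), 7.432565689086914) [[664.0, 20.0], [690.0, -181.0], [941.0, -148.0], [915.0, 52.0]]
d0 3069 0.15600658396162248 ((799.2461547851562, -59.4110107421875), (253.3836212158203, 205.57534790039062), 8.015776634216309) [[659.0, 25.0], [688.0, -179.0], [939.0, -144.0], [910.0, 60.0]]
s0 roll [ 0.65  -0.414  0.08 ]
s0 frame [ 0.389 -0.409 -0.002]
s0 occl [ 0.567 -0.57   0.003]
s0 bottle [0.636 0.377 0.157]
d0 bottle [0.611 0.393 0.154]
d0 roll [ 0.628 -0.396  0.081]
d0 frameL [ 0.518 -0.485 -0.001]
d0 frameR [ 0.52  -0.364 -0.006]
d0 frame [ 0.42  -0.399 -0.005]
d0 lens [0.468 0.372 0.005]
d0 handle [ 0.661 -0.107  0.096]
d0 hndl end [ 0.626 -0.131  0.127]
d0 hndl end2 [ 0.657 -0.06   0.084]
```

View pics/z0.png

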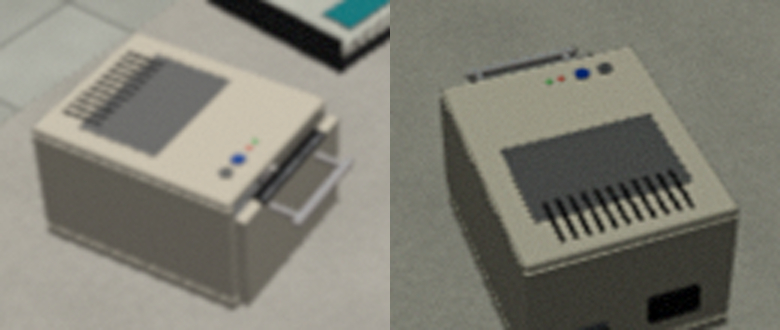

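The side crop shows the tray slightly out, with the bar handle from about (300,215) to (345,165) in the crop. The scene crop shows the handle beyond the case's front edge. The top fit gives a yaw of about 7.6° and the front middle at about (0.675, -0.080). I'll move the wrist camera near and turn so the fingers close along the tray's x.

Emit:
{"fn": "arm_command", "kwargs": {"xyz": [[26, 32, 1], [26, 32, 1], [26, 32, 1], [26, 32, 1], [26, 32, 1], [26, 32, 1], [26, 32, 1], [26, 32, 1], [26, 32, 1], [26, 32, 1], [26, 32, 1], [26, 32, 1], [0, 0, 0], [0, 0, 0]], "spin": [6.2, 6.2, 6.2, 6.2, 6.2, 6.2, 6.2, 6.2, 6.2, 6.2, 6.2, 6.2, 0, 0], "jaw": -0.5}}

```text
time: 1.5
tool_pos: [0.5227, -0.0963, 0.4161]
tool_rot: [-3.14, -0.0, 1.712]
contact_force: [1.1, -0.8, 0.3]
opening: 0.023
grip_force: 0.0
```

Run:
```python
from h import *
c=snap('wrist','w0');print(c['world_from_camera'].round(3),c['fx'])
o=observe();print(o['time'],o['tool_pos'],o['tool_rot'],o['contact_force'],o['opening'],o['qpos'])
for p in [(.625,-.09,.122),(.675,-.08,.158)]:
    q=np.linalg.inv(c['world_from_camera'])@np.array([*p,1]);print(c['cx']-q[0]/q[2]*c['fx'],c['cy']+q[1]/q[2]*c['fy'])
```

```text
[[ 0.99  -0.135 -0.042  0.511]
 [ 0.142  0.943  0.3   -0.015]
 [-0.001 -0.303  0.953  0.396]
 [ 0.     0.     0.     1.   ]] 321.7639472835873
1.55 [ 0.52232423 -0.09708811  0.41623911] [-3.14029502e+00 -8.42646618e-05  1.71074381e+00] [-0.1139503   0.45077953 -0.49300606] 0.02297474893624239 [-3.27950259e-01  3.45029555e-01  1.48695738e+00 -5.27778847e-04
  1.31080192e+00 -4.67761817e-01]
395.4403431218452 219.6425017093594
475.8049174855811 230.61946863849883
```

View pics/w0.png

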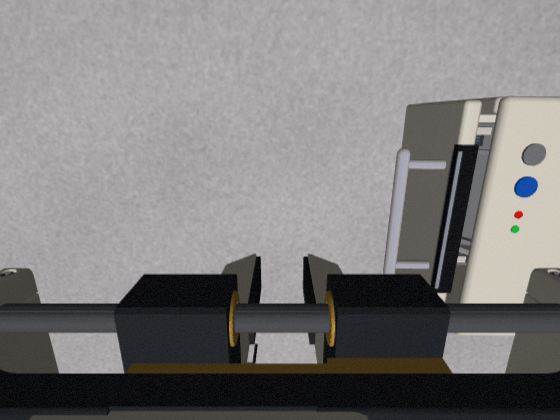

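The wrist view shows the bar from about (403,152) down past (391,268), and the panel and case front to its right. I'll turn the bar's pixels into positions using depth.

Run:
```python
import numpy as np
c=dict(np.load('pics/w0.npz')); d=c['depth']; v,u=np.mgrid[:420,:560]
P=(np.stack([(u-c['cx'])/c['fx']*d,-(v-c['cy'])/c['fy']*d,-d,np.ones_like(d)],-1)@c['world_from_camera'].T)[...,:3]
B=P[145:280,380:415].reshape(-1,3); B=B[(B[:,2]>.117)&(B[:,2]<.14)]
print(len(B),B.mean(0),B.min(0),B.max(0)); 
k=np.polyfit(B[:,1],B[:,0],1);print('slope deg',np.degrees(np.arctan(-k[0])),'x at y=-.09',np.polyval(k,-.09))
for v in (160,200,240):
  for u in range(384,500,6): 
    if P[v,u,2]>.11: print(v,u,P[v,u].round(3))
Q=P[100:330,500:559].reshape(-1,3);Q=Q[Q[:,2]>.15];print('top',np.median(Q[:,2]))
e=P[100:270,490:520];
for v in range(110,270,25):
  r=P[v];i=np.where((r[:,2]>.152)&(np.arange(560)>480))[0][0];print('edge',v,i,r[i].round(4))
```

```text
1846 [ 0.62366367 -0.08347252  0.12610032] [ 0.611239   -0.14402104  0.11928499] [ 0.65168574 -0.026551    0.12980878]
slope deg 9.441174590169469 x at y=-.09 0.6247491085180237
160 396 [ 0.612 -0.038  0.123]
160 402 [ 0.615 -0.037  0.127]
160 408 [ 0.62  -0.036  0.127]
160 414 [ 0.626 -0.036  0.124]
160 420 [ 0.631 -0.035  0.124]
160 426 [ 0.636 -0.034  0.125]
160 432 [ 0.641 -0.033  0.125]
160 438 [ 0.647 -0.033  0.123]
160 444 [ 0.651 -0.032  0.124]
160 450 [ 0.651 -0.031  0.135]
160 456 [ 0.651 -0.03   0.142]
160 462 [ 0.656 -0.029  0.143]
160 468 [ 0.66  -0.028  0.143]
160 474 [ 0.665 -0.028  0.143]
160 492 [ 0.67  -0.025  0.157]
160 498 [ 0.673 -0.024  0.158]
200 396 [ 0.619 -0.071  0.127]
200 402 [ 0.624 -0.07   0.127]
200 432 [ 0.657 -0.069  0.113]
200 438 [ 0.657 -0.067  0.122]
200 444 [ 0.656 -0.064  0.135]
200 450 [ 0.656 -0.062  0.143]
200 456 [ 0.661 -0.061  0.142]
200 462 [ 0.665 -0.06   0.144]
200 480 [ 0.672 -0.056  0.155]
200 486 [ 0.676 -0.055  0.157]
200 492 [ 0.68  -0.054  0.157]
200 498 [ 0.684 -0.054  0.157]
240 390 [ 0.623 -0.109  0.126]
240 396 [ 0.627 -0.106  0.13 ]
240 426 [ 0.663 -0.108  0.113]
240 432 [ 0.661 -0.103  0.125]
240 438 [ 0.66  -0.099  0.137]
240 444 [ 0.662 -0.096  0.142]
240 450 [ 0.667 -0.095  0.143]
240 456 [ 0.672 -0.095  0.142]
240 474 [ 0.678 -0.089  0.155]
240 480 [ 0.681 -0.087  0.158]
240 486 [ 0.685 -0.086  0.158]
240 492 [ 0.69  -0.086  0.158]
240 498 [ 0.694 -0.085  0.159]
top 0.15847948309323656
edge 110 498 [0.6646 0.0098 0.1529]
edge 135 493 [ 0.6666 -0.0075  0.1534]
edge 160 488 [ 0.6697 -0.0256  0.1524]
edge 185 484 [ 0.6713 -0.0442  0.1549]
edge 210 481 [ 0.6751 -0.0636  0.1557]
edge 235 481 [ 0.6803 -0.083   0.1579]
edge 260 481 [ 0.6877 -0.1041  0.1575]
```

The bar's middle is at about (0.6235, -0.084), with its top near 0.127. The panel face lies 35 mm behind it, the yaw is about 8°, and the tray is out by about 5 mm. All of this agrees with the text. I'll hover above the bar, then check.

Emit:
{"fn": "arm_command", "kwargs": {"xyz": [[25, 3, 0], [25, 3, 0], [25, 3, 0], [25, 3, 0], [0, 0, -30], [0, 0, -30], [0, 0, -20], [0, 0, 0], [0, 0, 0]], "spin": [0, 0, 0, 0, 0, 0, 0, 0, 0]}}

```text
time: 2.45
tool_pos: [0.6224, -0.0862, 0.3373]
tool_rot: [3.142, 0.0, 1.709]
contact_force: [-0.5, 0.3, 0.8]
opening: 0.0229
grip_force: 0.0
```

Run:
```python
from h import *
c=snap('wrist','w1')
o=observe();print(o['time'],o['tool_pos'],o['tool_rot'],o['contact_force'],o['opening'])
```

```text
2.5 [ 0.62263698 -0.08598272  0.33818261] [3.13973683e+00 8.90057348e-04 1.70954950e+00] [ 0.09414547 -0.04822403 -0.71739312] 0.022952611290041093
```

View pics/w1.png

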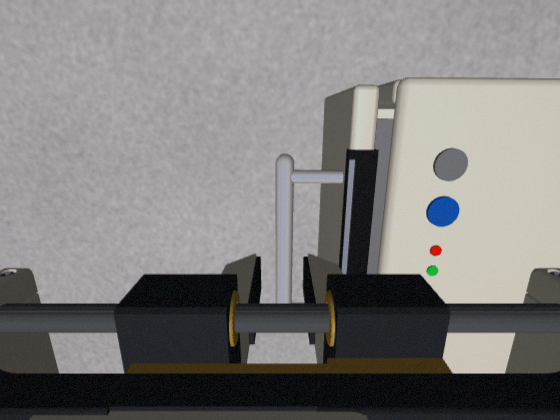

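The bar at u≈284 is centred between the pad faces (261 and 303), and the right finger lines up with the gap. I'll descend and grip.

Emit:
{"fn": "arm_command", "kwargs": {"xyz": [[0, 0, -18], [0, 0, -18], [0, 0, -18], [0, 0, 0]], "spin": [0, 0, 0, 0]}}

```text
time: 2.9
tool_pos: [0.6222, -0.0852, 0.2821]
tool_rot: [-3.14, -0.001, 1.711]
contact_force: [-0.2, 0.6, 0.7]
opening: 0.0229
grip_force: 0.0
```

Emit:
{"fn": "arm_command", "kwargs": {"xyz": [[0, 0, 0], [0, 0, 0], [0, 0, 0], [0, 0, 0]], "spin": [0, 0, 0, 0], "jaw": -1, "squeeze": 20}}

```text
time: 3.3
tool_pos: [0.6231, -0.0851, 0.2847]
tool_rot: [3.138, 0.002, 1.711]
contact_force: [-0.5, 0.3, 6.9]
opening: 0.0103
grip_force: 20.0
```

Emit:
{"fn": "arm_command", "kwargs": {"xyz": [[-10, -1.4, 0], [-21, -3, 0], [-21, -3, 0], [-21, -3, 0], [-21, -3, 0], [-21, -3, 0], [-21, -3, 0], [-21, -3, 0], [-11, -1.5, 0], [0, 0, 0]], "spin": [0, 0, 0, 0, 0, 0, 0, 0, 0, 0]}}

```text
time: 4.3
tool_pos: [0.4536, -0.108, 0.2845]
tool_rot: [3.14, -0.001, 1.711]
contact_force: [-2.7, 8.0, 12.1]
opening: 0.0099
grip_force: 20.0
```

Emit:
{"fn": "arm_command", "kwargs": {"xyz": [[-4, -0.6, 0], [-4, -0.6, 0], [-3, -0.4, 0], [0, 0, 0], [0, 0, 0], [0, 0, 0]], "spin": [0, 0, 0, 0, 0, 0]}}

```text
time: 4.9
tool_pos: [0.4438, -0.1093, 0.2845]
tool_rot: [3.139, -0.001, 1.711]
contact_force: [-1.7, 8.9, 16.1]
opening: 0.0104
grip_force: 20.0
```

Emit:
{"fn": "arm_command", "kwargs": {"xyz": [[-3, -0.4, 0], [-3, -0.4, 0], [0, 0, 0], [0, 0, 0], [0, 0, 0]], "spin": [0, 0, 0, 0, 0]}}

```text
time: 5.4
tool_pos: [0.4415, -0.1096, 0.2846]
tool_rot: [3.127, 0.0, 1.709]
contact_force: [21.9, 17.9, -2.9]
opening: 0.01
grip_force: 20.0
```

The tray is at its stop: 22 N, after about 183 mm of travel from roughly 5 mm. I'll relax, release and lift.

Emit:
{"fn": "arm_command", "kwargs": {"xyz": [[2, 0.3, 0], [0, 0, 0], [0, 0, 0]], "spin": [0, 0, 0]}}

```text
time: 5.7
tool_pos: [0.4423, -0.1095, 0.2846]
tool_rot: [3.131, -0.0, 1.71]
contact_force: [14.5, 14.6, 3.4]
opening: 0.0102
grip_force: 20.0
```

Emit:
{"fn": "arm_command", "kwargs": {"xyz": [[0, 0, 0], [0, 0, 0], [0, 0, 0], [0, 0, 20], [0, 0, 30], [0, 0, 30], [0, 0, 30], [0, 0, 0], [0, 0, 0]], "spin": [0, 0, 0, 0, 0, 0, 0, 0, 0], "jaw": -0.5}}

```text
time: 6.6
tool_pos: [0.4393, -0.111, 0.3929]
tool_rot: [3.141, 0.001, 1.711]
contact_force: [-1.0, 0.8, -0.4]
opening: 0.0228
grip_force: 0.0
```

Run:
```python
from h import *
w=snap('wrist','w2');s=snap('scene','s2');d=snap('side','d2')
o=observe();print(o['time'],o['tool_pos'],o['tool_rot'],o['contact_force'],o['opening'])
cv2.imwrite('pics/z2.png',np.hstack([w['img'][:,150:,::-1],cv2.resize(d['img'][120:240,220:330,::-1],(385,420))]))
```

```text
6.75 [ 0.43929508 -0.11086784  0.39154221] [-3.13941895e+00 -1.31278536e-03  1.71112301e+00] [-0.11725779  0.4080342   0.26424206] 0.02295669285695316
```

View pics/z2.png

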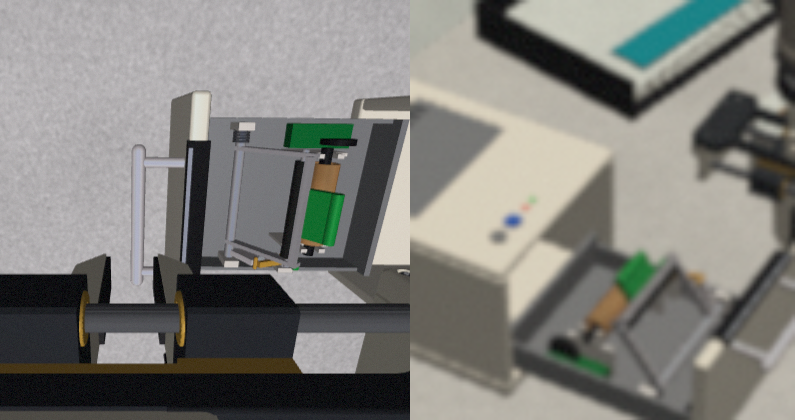

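The tray is out. The green paddle is at wrist-crop (325,218), so full image u≈475, in front of the brown core, with the idler on its left. Next I'll measure the handle and the paddle from both views.

Run:
```python
import numpy as np
for f,(u0,u1,v0,v1) in dict(w2=(452,500,185,252),d2=(275,288,188,206)).items():
    c=dict(np.load(f'pics/{f}.npz')); d=c['depth']; v,u=np.mgrid[:420,:560]
    P=(np.stack([(u-c['cx'])/c['fx']*d,-(v-c['cy'])/c['fy']*d,-d,np.ones_like(d)],-1)@c['world_from_camera'].T)[...,:3]
    i=c['img'].astype(int); g=(i[...,1]>1.5*i[...,0])&(i[...,1]>1.5*i[...,2])
    m=np.zeros_like(g);m[v0:v1,u0:u1]=1; Q=P[g&m]; print(f,len(Q),Q.mean(0).round(4),np.percentile(Q,[2,98],0).round(4))
    H=Q[Q[:,2]>np.percentile(Q[:,2],80)];print('top',H.mean(0).round(4))
    a=.14;ux=np.array([np.cos(a),np.sin(a),0]);uy=np.array([-ux[1],ux[0],0]);F=np.array([.677,-.086,0])
    print('printer frame',np.percentile((Q-F)@ux,[2,98]),np.percentile((Q-F)@uy,[2,98]))
    if f=='w2':
        B=P[155:260,280:297].reshape(-1,3);B=B[(B[:,2]>.12)&(B[:,2]<.14)];print('bar',len(B),B.mean(0),'pf',((B-F)@ux).mean())
        C=P[120:250,380:520].reshape(-1,3);i2=(C-F)@ux
        for lo in range(-150,-10,10):
            s=C[(i2>lo/1e3)&(i2<(lo+10)/1e3)&(np.abs((C-F)@uy)<.018)]
            if len(s):print(lo,len(s),s[:,2].max().round(3),np.median(s[:,2]).round(3))
```

```text
w2 1781 [ 0.5973 -0.0885  0.1173] [[ 0.5888 -0.1106  0.1052]
 [ 0.6085 -0.0679  0.1242]]
top [ 0.5995 -0.0872  0.1304]
printer frame [-0.08657147 -0.06876942] [-0.01378513  0.02909209]
bar 1434 [ 0.44295575 -0.09894176  0.1265128 ] pf -0.23356029322517674
-140 174 0.048 0.046
-130 118 0.049 0.047
-120 269 0.03 0.028
-110 279 0.03 0.028
-100 930 0.109 0.098
-90 864 0.116 0.106
-80 993 0.125 0.118
-70 208 0.124 0.029
-20 39 0.029 0.028
d2 73 [ 0.5995 -0.0865  0.1128] [[ 0.5899 -0.1087  0.1019]
 [ 0.608  -0.0655  0.1232]]
top [ 0.6024 -0.0849  0.1215]
printer frame [-0.08525334 -0.06817221] [-0.01202556  0.03135866]
```

The bar is 233.6 mm in front of the case, which confirms the stop. The paddle's centre is at about (0.598, -0.088), with its bead top at z≈0.125. I'll shut the fingers, turn 90° and hover behind the paddle.

Emit:
{"fn": "arm_command", "kwargs": {"xyz": [[17.4, 2.5, 0], [17.4, 2.5, 0], [17.4, 2.5, 0], [17.4, 2.5, 0], [17.4, 2.5, 0], [17.4, 2.5, 0], [17.4, 2.5, 0], [17.4, 2.5, 0], [17.4, 2.5, 0], [17.4, 2.5, 0], [17.4, 2.5, 0], [0, 0, -25], [0, 0, -20], [0, 0, 0], [0, 0, 0]], "spin": [-8.2, -8.2, -8.2, -8.2, -8.2, -8.2, -8.2, -8.2, -8.2, -8.2, -8, 0, 0, 0, 0], "jaw": -1}}

```text
time: 8.25
tool_pos: [0.6311, -0.0835, 0.347]
tool_rot: [-3.141, 0.002, 0.14]
contact_force: [0.1, -0.2, 0.3]
opening: 0.0008
grip_force: 0.0
```

Run:
```python
from h import *
w=snap('wrist','w3');d=snap('side','d3')
o=observe();print(o['time'],o['tool_pos'],o['tool_rot'],o['contact_force'],o['opening'])
cv2.imwrite('pics/z3.png',np.hstack([w['img'][:,100:500,::-1],cv2.resize(d['img'][110:240,210:330,::-1],(388,420))]))
```

```text
8.35 [ 0.6312681  -0.08353855  0.34867764] [ 3.14096919e+00 -1.28650354e-03  1.40399589e-01] [-0.00397314 -0.04564785  0.29072382] 0.0006690535517599343
```

View pics/z3.png

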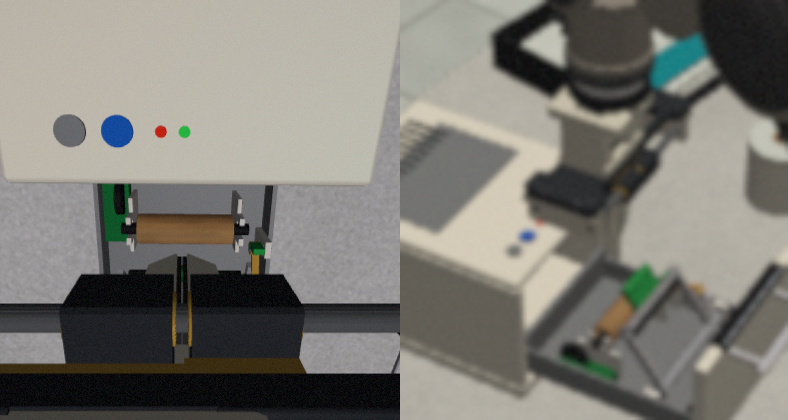

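The shut fingers stand over the tray between case and paddle, in line with the core's middle. I'll descend and press forward.

Emit:
{"fn": "arm_command", "kwargs": {"xyz": [[0, 0, -20], [0, 0, -20], [0, 0, -17], [0, 0, 0], [-8, -1.1, 0], [-8, -1.1, 0], [-8, -1.1, 0], [-8, -1.1, 0], [-8, -1.1, 0], [-8, -1.1, 0], [0, 0, 0], [0, 0, 0]], "spin": [0, 0, 0, 0, 0, 0, 0, 0, 0, 0, 0, 0]}}

```text
time: 9.55
tool_pos: [0.5842, -0.0903, 0.2947]
tool_rot: [3.138, -0.01, 0.14]
contact_force: [6.2, 0.2, 6.1]
opening: 0.0003
grip_force: 3.3
```

Emit:
{"fn": "arm_command", "kwargs": {"xyz": [[-6, -0.8, 0], [-6, -0.8, 0], [-6, -0.8, 0], [-4, -0.6, 0], [0, 0, 0], [0, 0, 0]], "spin": [0, 0, 0, 0, 0, 0]}}

```text
time: 10.15
tool_pos: [0.5621, -0.0933, 0.2939]
tool_rot: [3.138, -0.008, 0.14]
contact_force: [5.7, 0.9, 4.5]
opening: 0.0007
grip_force: 2.9
```

Emit:
{"fn": "arm_command", "kwargs": {"xyz": [[-4, -0.6, 0], [-3, -0.4, 0], [0, 0, 0], [0, 0, 0]], "spin": [0, 0, 0, 0]}}

```text
time: 10.55
tool_pos: [0.5553, -0.0942, 0.2937]
tool_rot: [3.138, -0.009, 0.14]
contact_force: [6.9, 2.1, 2.6]
opening: 0.0004
grip_force: 3.5
```

Emit:
{"fn": "arm_command", "kwargs": {"xyz": [[-3, -0.4, 0], [-2, -0.3, 0], [0, 0, 0], [0, 0, 0]], "spin": [0, 0, 0, 0]}}

```text
time: 10.95
tool_pos: [0.5504, -0.0949, 0.2935]
tool_rot: [3.139, -0.009, 0.14]
contact_force: [6.8, 0.3, 1.4]
opening: 0.0001
grip_force: 3.9
```

Still on spring force (7 N). I'll go on until the end stop shows.

Emit:
{"fn": "arm_command", "kwargs": {"xyz": [[-2, -0.3, 0], [-2, -0.3, 0], [0, 0, 0], [0, 0, 0]], "spin": [0, 0, 0, 0]}}

```text
time: 11.35
tool_pos: [0.5476, -0.0952, 0.2936]
tool_rot: [3.138, -0.013, 0.14]
contact_force: [14.3, 4.4, -2.4]
opening: 0.0005
grip_force: 7.3
```

Emit:
{"fn": "arm_command", "kwargs": {"xyz": [[-2, -0.3, 0], [0, 0, 0], [0, 0, 0]], "spin": [0, 0, 0]}}

```text
time: 11.65
tool_pos: [0.5467, -0.0953, 0.2937]
tool_rot: [3.138, -0.017, 0.14]
contact_force: [21.4, 5.6, -7.2]
opening: 0.0005
grip_force: 10.1
```

The force rises steeply (21 N), so this is the end stop. One look to confirm.

Run:
```python
from h import *
w=snap('wrist','w4');d=snap('side','d4');s=snap('scene','s4')
o=observe();print(o['time'],o['tool_pos'],o['contact_force'])
cv2.imwrite('pics/z4.png',np.hstack([cv2.resize(d['img'][120:230,220:330,::-1],(400,400)),cv2.resize(s['img'][150:290,200:340,::-1],(400,400))]))
F=np.array([.677,-.083,0]);ux=np.array([.990,.139,0])
for c,b in((d,(255,310,160,225)),(w,(150,420,0,420))):
    v,u=np.mgrid[:420,:560];dd=c['depth'];P=(np.stack([(u-c['cx'])/c['fx']*dd,-(v-c['cy'])/c['fy']*dd,-dd,np.ones_like(dd)],-1)@c['world_from_camera'].T)[...,:3]
    i=c['img'].astype(int); g=(i[...,1]>1.4*i[...,0])&(i[...,1]>1.4*i[...,2])&(P[...,2]>.11)&(P[...,2]<.16)
    m=np.zeros_like(g);m[b[2]:b[3],b[0]:b[1]]=1;Q=P[g&m]
    if len(Q): print(len(Q),Q.mean(0),'pf x,z pct',np.percentile((Q-F)@ux,[5,50,95]),np.percentile(Q[:,2],[5,50,95]))
```

```text
11.8 [ 0.54667604 -0.09531108  0.29371099] [20.52210519  4.74072122 -7.35041376]
46 [ 0.53086375 -0.09408576  0.1350187 ] pf x,z pct [-0.14961415 -0.14673031 -0.14232101] [0.12346263 0.13678717 0.14245193]
47 [ 0.5560863  -0.09447629  0.14543475] pf x,z pct [-0.125881   -0.1209645  -0.11797173] [0.12832209 0.14720559 0.14976169]
```

View pics/z4.png

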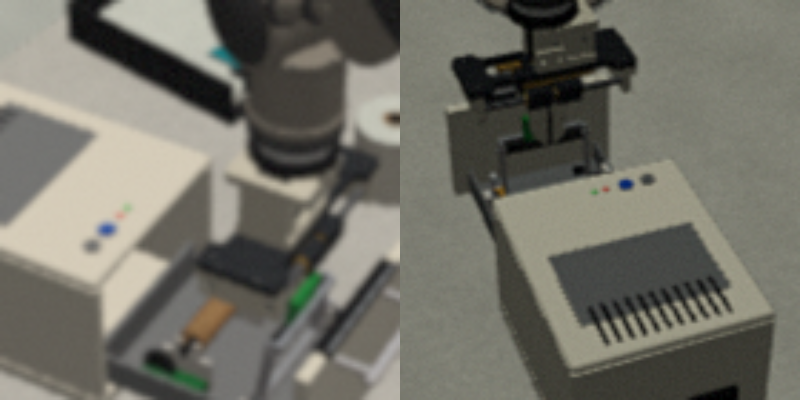

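The side crop shows the green paddle at (303,295), upright and leaning slightly to the front panel, with the fingers behind it. Its front face is 17 mm ahead of the pivot, which matches 0.80 rad. The tray is out, so I'm handing in.

```bash
python3 -c "
from cell import *
print(hand_in())"
```

```text
the job is handed in; nothing more can be done
None
```

I pulled the paper tray out to its stop and pressed the tension arm back to its end stop, where the shut fingers still hold it with about 21 N. I didn't touch any of the loose things. The job is handed in, but no verdict came back.

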